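# Shut the microcentrifuge and give a short spin

### The arm

A 6-joint arm with a two-finger parallel gripper is mounted at the origin on the work surface. World frame = base frame: x ahead of the robot, y to its left, z up, the work surface at z = 0. Lengths are in m, angles in degrees, forces in N, time in s.
With the tool pointing down it reaches from about 0.375 to 0.9 m from the base axis. Payload 3.1 kg.
Tool frame: the origin (TCP) lies at the very end of the fingers, on their centre line; the grasp point (between the pads) lies 19 mm behind it; z points along the fingers, y is the line along which they close (so a half turn about z gives the same grasp; the last joint's range is limited). The gripper opens to 85 mm and grips with 20 to 120 N. Pads are 22 mm wide; open, the fingers measure 114 mm over their backs; the gripper's body (76 mm by 85 mm) begins 54 mm behind the grasp point. The pads swing forward as they close: fully open they stand 13 mm farther back than shut.
Start: joints at [56.809, 30.224, 82.088, -0, 67.689, -10.227], TCP at [0.244, 0.575, 0.231] pointing down, gripper open.
Joint ranges: [-176.69, 176.69], [-43.24, 126.21], [12.49, 139.97], [-82, 262], [0, 151.66], [-163.58, 163.58]. Speed limits (degrees/s): [159.86, 159.86, 180, 180, 180, 180].

### API

Orientations are given as [roll, pitch, yaw] about the fixed x, y, z axes, in that order (R = Rz(yaw) Ry(pitch) Rx(roll)).
In Python, from workcell import robot gives the robot as it stands.
- The arm moves only by the tool arm_command, never from a script. Its argument "commands" is a list that holds one entry, the list of rows, each a list of 5 numbers: the shift along the tool's x, y, z in mm, then the turn about the tool's z in rad, then the finger opening in mm, from 0 to 85.4. A call has 1 to 12 rows; each row shifts and turns the commanded pose from where the row before left it, along the tool's axes as they then stand; what a row does not reach is not made up. A row lasts 1/12 s, in which the tool goes at most 41.7 mm and 7.16 degrees, less where a joint would pass 70% of its speed; a pose out of reach is approached as far as the arm can. A call with a gripper value outside its range is refused whole. The fingers move at their own pace and stop on an object; "force" is the grip in N (left out, the last holds). Time passes only in rows, so rows that do not move let the fingers close. It gives the time, the measured TCP pose, the force, the opening and the grip force at its end, in the units of the state.
- robot.observe(): the state, without advancing time (a new reading comes with each control period).
- robot.get_image(name): name is "side" or "top"; returns a dict with "image" (384x512x3 uint8, red, green, blue), "depth" (384x512 float32, m along the optical axis (not along the pixel's ray), 0 where there is no reading), "vertical_fov" (degrees; the focal length in pixels is half the picture's height over the tangent of half this angle, whatever the lens; pixels are square), "cx", "cy" (the principal point, pixels), "dist" ([k1, k2, p1, p2, k3] as OpenCV has them; the pictures are not rectified), "rvec" (rotation vector, rad) and "tvec" (3), from world to camera coordinates, as OpenCV has them. Camera axes: x right, y down, z forward; pixel columns grow to the right and rows downward; lengths in m; the calibration is good to about 2 mm. A picture is of the moment at which its call begins.
- robot.sign_off(): hands the job in; it is judged then, once.
Trained networks look in the newest picture that a camera, given by its name, has taken for a name from the list of things; names that differ only in an ending like _2 or _b are one class to them, and where a whole thing is asked for, a point or a joint stands for the part that bears it (a point fixed in the world has none). Each returns a list of dicts, best first, with "confidence" (0 to 1); they miss things now and then, are a little off and sometimes report something else, mostly with a low value. They report only what shows in the picture. A call takes as long as a camera call.
- robot.cut_out(name, camera): "mask" (384x512 bool, what is visible of it) and "point" ([column, row] in pixels, amid what is visible of it).
- robot.place_of(name, camera): "point" ([column, row] in pixels: a listed point, or the origin of a listed thing).
The state is a dict: "time": time; "joints": joint angles; "qvel": joint speeds; "joint_efforts": joint torques, N m; "tool_pos": TCP position; "tool_rot": TCP orientation; "contact_force": force on the tool from outside, world axes, zero at the start; "moment": the same for the moment, N m; "grip_width": finger opening in m; "gripper_force": force on a finger pad.
Only numpy, scipy, OpenCV 4.12 (cv2) and the standard library are available. Lean on these libraries where they do the work, as an engineer would, in place of code of your own. Each camera call takes 0.05 s, during which the arm holds its last target. There are 200 camera calls.

### The job

Spin the tubes down briefly: with the fingertips, push the open lid of the microcentrifuge gently down until it is fully shut, without slamming it. Then press the large round short-spin key on the sloping front panel all the way in and keep it held down: finish while still holding it. Grasp nothing, leave the square lid-release key alone and do not disturb the rack, bottle and tip box standing around the machine.

Things in the scene. Friction and masses are not known exactly. Their poses are not given: they have to be found in the camera images.
- centrifuge: White bench-top microcentrifuge, 226 mm wide (its y), 250 mm deep (its x), 127 mm high with the lid shut; it does not shift on the bench. Origin: centre of the underside; its front, with the sloping key panel, faces its own -x. The flat deck around the rotor bowl is 105 mm high; the key panel in front of it rises backwards at 22.5 degrees, from 81 mm high at the front edge (x = -125 mm) to 105 mm (x = -67 mm).
- lid (a joint): Angle of the lid in rad: 0 fully shut (flat, top face 127 mm high), growing as it opens upward about its rear hinge, 1.5 at most. The hinge is stiff: the lid stays at any angle where it is left and takes about 1 to 4 N near the front edge to push down.
- lid_hinge (a point): Point on the lid's hinge axis, midway along it, 117 mm above the bench at the rear of the machine; the axis is level, along the machine's y. The frame turns with the lid: its -x points from the hinge to the lid's front edge, its +z out of the lid's outer (top) face. The lid is 20 mm thick (10 mm either side of the axis), 180 mm wide, rounded at the front; with its 56 mm wide finger lip it reaches 183 mm from the axis.
- lid_front (a point): Point on the lid's outer (top) face, on the middle line, 160 mm from the hinge axis and 23 mm short of the end of the finger lip: a good place to push. Same axes as lid_hinge, +z out of the outer face.
- short_key (a joint): Travel of the short-spin key in m: 0 released, 0.004 fully in; it moves square to the sloping panel, against a spring (2 N to start, 5.2 N fully in), and springs back when let go.
- short_key_top (a point): Centre of the top of the short-spin key: white, round, 24 mm in diameter, standing 8 mm out of the panel, 75 mm to the right of the machine's middle line as seen from its front (the machine's -y side). +z points out of the panel, tilted 22.5 degrees from vertical towards the machine's front.
- release_key (a joint): Travel of the lid-release key in m, 0 released, 0.004 fully in. To be left alone.
- release_key_top (a point): Centre of the top of the lid-release key: white, square, 16 mm, standing 8 mm out of the panel, 75 mm to the left of the middle line seen from the front (+y side). To be left alone.
- tube_rack: Bystander: white rack with capped microtubes, 75 x 115 mm, 45 mm high, standing loose; origin at the centre of its underside.
- bottle: Bystander: brown reagent bottle, 64 mm in diameter, 135 mm high, standing loose; origin at the centre of its underside.
- tip_box: Bystander: closed pipette-tip box, 84 x 122 mm, 94 mm high, standing loose; origin at the centre of its underside.

How it is judged (in metres and radians):
On the way, in this order (a step that is already met when the one before it is completed fails the run):
1. the lid is fully shut (value of joint lid below 0.03 rad and value of joint short_key below 0.002 m), for 0.2 s.
2. the short-spin key is pressed in with the lid shut (value of joint short_key above 0.003 m and value of joint lid below 0.03 rad), for 0.2 s.
At the end, for the whole second after the job is handed in: The lid is shut (within 0.03 rad, 5 mm at its front edge) and the short-spin key is held at least 3 mm of its 4 mm in; the lid-release key is out (all of step 2 and value of joint release_key below 0.002 m); the arm keeps its last pose, push and grip.
It fails at once if the lid is slammed (faster than 2.5 rad/s) (velocity of joint lid below -2.5 rad/s).
It fails at once if the short-spin key is pressed while the lid is open (value of joint short_key above 0.002 m and value of joint lid above 0.06 rad).
It fails at once if the lid-release key is pressed (value of joint release_key above 0.002 m).
It fails at once if the rack, bottle or tip box is moved, lifted or tipped (distance of any of tube_rack, bottle, tip_box from where it was at the start of the episode above 0.015 m or angle between any of tube_rack, bottle, tip_box's own z axis and vertical above 0.25 rad).
It also fails if it takes over 40 s, if anything falls off the work surface, if the arm or the gripper's body presses on something with over 40 N, if the wrist force passes 120 N, or if a joint passes its speed limit or range.

## Working session

There is one attempt and no reset: what is moved stays moved. The work goes in short steps, Python scripts to look and compute and a tool call to move; the robot and the scene stay as the last step left them, time stands still between calls to the robot, and variables do not carry over. Pictures are saved under pics/ and viewed, at most 10 in all, crops included, and the job is handed in when it is done.

Besides the shell and the picture viewer there is one more tool, called after "Request:" by a JSON object that holds its "method" and its "body". arm_command: Moves the arm, as the interface text tells. Its arguments: {"type":"object","properties":{"commands":{"type":"array"},"force":{"type":"number"}},"required":["commands"]}

```bash
mkdir -p pics; cat > h.py <<'E'
import numpy as np, cv2
from workcell import robot
def cam(n):
    d=robot.get_image(n); h,w=d['image'].shape[:2]
    f=h/2/np.tan(np.radians(d['vertical_fov'])/2)
    d['K']=np.array([[f,0,d['cx']],[0,f,d['cy']],[0,0,1]]); d['R']=cv2.Rodrigues(np.array(d['rvec'],float))[0]
    d['t']=np.array(d['tvec'],float).ravel(); d['D']=np.array(d['dist'],float); return d
def ray(d,p):
    u=cv2.undistortPoints(np.array([[p]],float),d['K'],d['D'])[0,0]
    return np.array([u[0],u[1],1.])
def world(d,p,z=None):
    """by depth, or on plane z"""
    r=ray(d,p); C=-d['R'].T@d['t']; v=d['R'].T@r
    if z is None: s=d['depth'][int(round(p[1])),int(round(p[0]))]
    else: s=(z-C[2])/v[2]
    return C+s*v
def proj(d,P): return cv2.projectPoints(np.array(P,float).reshape(-1,1,3),np.array(d['rvec'],float),d['t'],d['K'],d['D'])[0][:,0]
E
python3 - <<'E'
from h import *
np.set_printoptions(precision=4,suppress=True)
print(robot.observe())
ims=[]
for c in ('side','top'):
    d=cam(c); cv2.imwrite(f'pics/{c}0.png',d['image'][:,:,::-1]); print(c,'C',-d['R'].T@d['t'])
    for n in ['centrifuge','lid_hinge','lid_front','short_key_top','release_key_top','tube_rack','bottle','tip_box']:
        for r in robot.place_of(n,c)[:2]:
            p=r['point']; 
            print(n,round(r['confidence'],2),np.array(p),world(d,p) if 0<=p[0]<511 and 0<=p[1]<383 else '')
E
```

```text
{'time': 0.0, 'joints': array([ 56.8082,  30.2768,  82.1574,  -0.0005,  67.6907, -10.2275]), 'qvel': array([ 0.0287,  0.0258, -0.0338,  0.1247, -0.0512,  0.0155]), 'joint_efforts': array([  0.0003, -44.2357, -17.8027,  -0.0004,   0.0084,   0.    ]), 'tool_pos': array([0.2434, 0.5749, 0.2304]), 'tool_rot': array([-179.877 ,   -0.0218,  157.0358]), 'contact_force': array([ 0.0301,  0.6817, -0.5602]), 'moment': array([ 0.0207, -0.0133,  0.0276]), 'gripper_force': 0.0, 'grip_width': 0.0852584662825728}
side C [ 0.2706 -0.3339  0.6768]
centrifuge 0.81 [266.3 225.1] [ 0.5201 -0.0227  0.1053]
centrifuge 0.48 [174.  195.6] [0.4176 0.2015 0.0456]
lid_hinge 0.65 [302.  167.3] [0.634  0.0138 0.172 ]
lid_front 0.89 [291.7 129. ] [0.5975 0.017  0.286 ]
lid_front 0.28 [209.6 204.5] [0.4556 0.0902 0.1004]
short_key_top 0.4 [259.  254.3] [ 0.4711 -0.0666  0.1014]
release_key_top 0.62 [209.7 205.5] [0.4535 0.0857 0.1032]
tube_rack 0.74 [176.2 195.4] [0.4239 0.2054 0.0381]
bottle 0.93 [237.1 164.8] [0.6008 0.2109 0.0346]
tip_box 0.59 [342.4 295.6] [ 0.554  -0.2134  0.0761]
top C [0.4078 0.0281 1.0477]
centrifuge 0.97 [260.3 178.1] [0.549  0.0313 0.0824]
lid_hinge 0.96 [256.1 118.6] [0.6587 0.0393 0.1701]
lid_front 0.89 [261.8 125.3] [0.6275 0.0277 0.2335]
short_key_top 0.6 [305.3 211.2] [ 0.4748 -0.0647  0.0988]
release_key_top 0.58 [235.5 220. ] [0.4564 0.0846 0.097 ]
tube_rack 0.96 [172.2 230.2] [0.4364 0.2301 0.0463]
bottle 0.73 [177.2 154.2] [0.6017 0.2143 0.0903]
tip_box 0.65 [356.8 166. ] [ 0.5733 -0.1786  0.0932]
```

```bash
python3 - <<'E'
import cv2,numpy as np
a=cv2.imread('pics/side0.png');b=cv2.imread('pics/top0.png')
a=cv2.resize(a[60:360,100:440],None,fx=1.17,fy=2*.585);b=cv2.resize(b[60:360,100:440],None,fx=1.17,fy=1.17)
cv2.imwrite('pics/both0.png',np.hstack([a,b]))
E
```

```text
(no output)
```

View pics/both0.png

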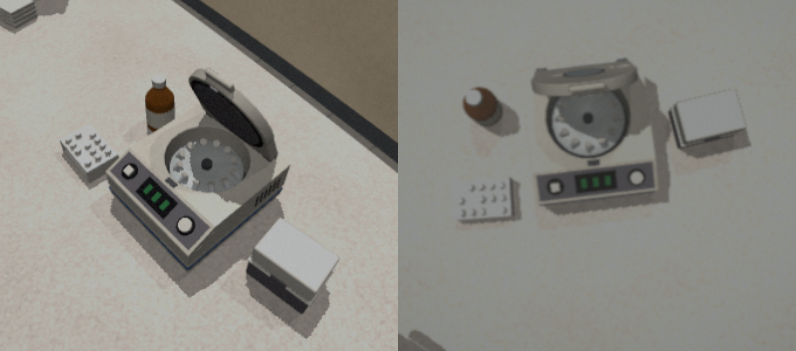

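The crops show the open lid standing nearly upright (side crop about (235,110)). The round short-spin key is at (186,225) in the side crop and (637,177) in the top crop, and the square key is at (129,171) and (555,187). The networks' points agree with this. Next I measure the lid angle.

```bash
python3 - <<'E'
from h import *
np.set_printoptions(precision=4,suppress=True)
S=[];Rl=[];L={}
for c in ('side','top'):
    d=cam(c)
    for n,l in(('short_key_top',S),('release_key_top',Rl)):
        r=robot.cut_out(n,c); 
        if r:
            m=r[0]['mask']; ys,xs=np.nonzero(m); P=np.array([world(d,(x,y)) for x,y in zip(xs,ys)]); P=P[(P[:,2]>.08)&(P[:,2]<.12)]
            print(c,n,r[0]['confidence'],len(P),np.median(P,0),'place z.1004',world(d,robot.place_of(n,c)[0]['point'],.1004))
    r=robot.cut_out('lid',c)
    if r:
        m=cv2.erode(r[0]['mask'].astype(np.uint8),np.ones((3,3))); ys,xs=np.nonzero(m); L[c]=np.array([world(d,(x,y)) for x,y in zip(xs,ys)]); print('lid',c,r[0]['confidence'],len(xs))
th=np.radians(6.8); R=np.array([[np.cos(th),-np.sin(th),0],[np.sin(th),np.cos(th),0],[0,0,1]])
mid=np.array([.4645,.0098,0]); O=mid+R@[.099,0,0]; print('O',O)
for c,P in L.items():
    Q=(P-O)@R
    for z in np.arange(.1,.32,.02):
        s=Q[abs(Q[:,2]-z)<.01]
        if len(s): print(c,round(z,2),len(s),'x pct',np.percentile(s[:,0],[2,25,50,75,98]),'y',s[:,1].min(),s[:,1].max())
E
```

```text
side short_key_top 0.7 1 [0.4244 0.1239 0.0826] place z.1004 [ 0.4729 -0.0616  0.1004]
side release_key_top 0.52 2528 [ 0.5841 -0.2041  0.0946] place z.1004 [0.4603 0.0944 0.1004]
lid side 0.68 2160
top short_key_top 0.68 91 [ 0.475  -0.0618  0.1005] place z.1004 [ 0.4754 -0.0582  0.1004]
top release_key_top 0.4 25 [0.4584 0.0873 0.1005] place z.1004 [0.456  0.0893 0.1004]
lid top 0.73 30
O [0.5628 0.0215 0.    ]
side 0.12 11 x pct [0.0905 0.0918 0.0928 0.0935 0.0953] y -0.08271962143098895 0.05899704744365708
side 0.14 160 x pct [0.0804 0.083  0.0855 0.0882 0.0974] y -0.0839056465765255 0.07770265054014532
side 0.16 196 x pct [0.0712 0.0738 0.0766 0.0792 0.09  ] y -0.08377241500287531 0.07474943797273136
side 0.18 219 x pct [0.0621 0.0646 0.0671 0.0697 0.083 ] y -0.08484470854250611 0.07672259159468794
side 0.2 246 x pct [0.0519 0.0554 0.058  0.0607 0.0722] y -0.0854794985038503 0.07789884804223632
side 0.22 287 x pct [0.0425 0.046  0.0489 0.0522 0.0645] y -0.08397844788952558 0.077600994843659
side 0.24 323 x pct [0.0336 0.0367 0.0403 0.0458 0.0575] y -0.07740060128505981 0.07406396804043952
side 0.26 482 x pct [0.0255 0.0304 0.0336 0.0393 0.0488] y -0.06271645442335387 0.06234377855029741
side 0.28 223 x pct [0.0275 0.0303 0.0316 0.0329 0.04  ] y -0.030403518254818684 0.03147067690860984
top 0.1 30 x pct [-0.1033 -0.1003 -0.0974 -0.095  -0.0925] y -0.0766887049110666 -0.06569554717185996
```

Request:
{"method": "arm_command", "body": {"commands": [[[0,0,-20,-0.103,0],[0,0,-20,-0.103,0],[0,0,-20,-0.103,0],[0,0,-20,-0.103,0],[0,0,-20,-0.103,0],[0,0,0,0,0]]]}}

```text
time: 2.0
tool_pos: [0.245, 0.5775, 0.3362]
tool_rot: [179.6, 0.3, -173.3]
contact_force: [0.6, -0.0, 0.7]
grip_width: 0.0123
gripper_force: 0.0
```

Request:
{"method": "arm_command", "body": {"commands": [[[-18,-29,0,0,0],[-18,-29,0,0,0],[-18,-29,0,0,0],[-18,-29,0,0,0],[-18,-29,0,0,0],[-18,-29,0,0,0],[-18,-29,0,0,0],[-18,-29,0,0,0],[-18,-29,0,0,0],[-18,-29,0,0,0]]]}}

```text
time: 2.83
tool_pos: [0.456, 0.3063, 0.3304]
tool_rot: [-180.0, -0.1, -173.6]
contact_force: [-0.9, -0.2, -0.0]
grip_width: 0.0003
gripper_force: 0.0
```

Request:
{"method": "arm_command", "body": {"commands": [[[-18,-29,0,0,0],[-18,-29,0,0,0],[-18,-29,0,0,0],[-18,-29,0,0,0],[-18,-29,0,0,0],[-18,-29,0,0,0],[-18,-29,0,0,0],[-18,-29,0,0,0],[-18,-29,0,0,0],[-18,-29,0,0,0],[0,0,0,0,0],[0,0,0,0,0]]]}}

```text
time: 3.83
tool_pos: [0.6679, 0.0384, 0.3294]
tool_rot: [180.0, -0.1, -173.7]
contact_force: [0.1, 0.2, 0.2]
grip_width: 0.0005
gripper_force: 0.0
```

```bash
python3 - <<'E'
from h import *
d=cam('side'); s=robot.observe()['tool_pos']
p=proj(d,[s, [.5649+.9938*.047,.023+.1115*.047,.267]]); print(p)
im=d['image'][:,:,::-1].copy()
im=cv2.resize(im[20:270,180:430],None,fx=2.4,fy=2.4)
for q in p: cv2.circle(im,tuple(int(v) for v in (q-[180,20])*2.4),3,(0,0,255),-1)
cv2.imwrite('pics/s1.png',im)
E
```

```text
[[315.99457878  88.84906107]
 [292.94752902 131.06218399]]
```

View pics/s1.png

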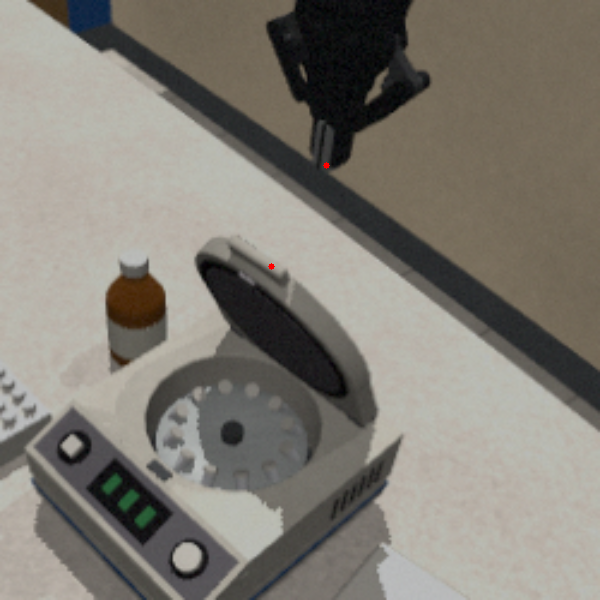

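The dots fall on the fingertip (326,165) and on the top of the lid just below its lip (271,266), so the model fits. I lower the tip behind the lid and approach.

Request:
{"method": "arm_command", "body": {"commands": [[[0,-1,17,0,0],[0,-1,17,0,0],[0,-1,17,0,0],[0,-1,16,0,0],[10,0,0,0,0],[10,0,0,0,0],[10,0,0,0,0],[6,0,0,0,0],[3,0,0,0,0],[0,0,0,0,0],[0,0,0,0,0]]]}}

```text
time: 4.8
tool_pos: [0.6294, 0.0324, 0.2647]
tool_rot: [-180.0, 0.1, -173.4]
contact_force: [-0.4, -0.8, 0.3]
grip_width: -0.0001
gripper_force: 0.0
```

Request:
{"method": "arm_command", "body": {"commands": [[[3,0,1,0,0],[3,0,1,0,0],[2,0,1,0,0],[5,0,2,0,0],[5,0,2,0,0],[5,0,2,0,0],[0,0,0,0,0]]]}}

```text
time: 5.38
tool_pos: [0.605, 0.029, 0.2546]
tool_rot: [-180.0, -0.1, -173.5]
contact_force: [1.4, -0.1, 0.0]
grip_width: 0.0001
gripper_force: 0.4
```

```bash
cat > lid.py <<'E'
from h import *
np.set_printoptions(precision=4,suppress=True)
th=np.radians(6.4); R=np.array([[np.cos(th),-np.sin(th),0],[np.sin(th),np.cos(th),0],[0,0,1]]); O=np.array([.5649,.023,0])
def main():
    d=cam('side'); m=robot.cut_out('lid','side')[0]['mask']; m=cv2.erode(m.astype(np.uint8),np.ones((3,3)))
    P=np.array([world(d,(x,y)) for y,x in np.argwhere(m)]); Q=(P-O)@R
    for z in np.arange(.1,.32,.02):
        s=Q[abs(Q[:,2]-z)<.01]
        if len(s): print(round(z,2),len(s),np.percentile(s[:,0],[2,25,50,75,98]))
    o=robot.observe(); print('tcp m',(o['tool_pos']-O)@R,o['contact_force'])
    return d
if __name__=='__main__': main()
E
python3 lid.py
```

```text
0.12 6 [0.0911 0.0926 0.0959 0.0994 0.1028]
0.14 45 [0.0729 0.0799 0.0861 0.0916 0.1017]
0.16 102 [0.0594 0.064  0.0681 0.0743 0.0876]
0.18 118 [0.0471 0.0508 0.0547 0.0588 0.0765]
0.2 162 [0.0345 0.0395 0.0441 0.0501 0.0629]
0.22 219 [0.0217 0.0274 0.0322 0.0397 0.0527]
0.24 306 [0.01   0.0159 0.0203 0.0278 0.0389]
0.26 361 [0.0056 0.009  0.0115 0.0182 0.0266]
0.28 118 [0.0064 0.0079 0.009  0.0108 0.0127]
tcp m [0.0405 0.0015 0.2548] [-0.8081 -0.4919  0.1923]
```

Request:
{"method": "arm_command", "body": {"commands": [[[4,0,3,0,0],[4,0,3,0,0],[4.4,0,3.1,0,0],[4.4,0,3.1,0,0],[4.4,0,3.1,0,0],[4.1,0,3.6,0,0],[4.1,0,3.6,0,0],[4.1,0,3.6,0,0],[3.7,0,4,0,0],[3.7,0,4,0,0],[3.7,0,4,0,0]]]}}

```text
time: 6.4
tool_pos: [0.5615, 0.024, 0.2167]
tool_rot: [-180.0, -0.0, -173.5]
contact_force: [0.8, -1.9, 2.6]
grip_width: -0.0002
gripper_force: 1.3
```

Request:
{"method": "arm_command", "body": {"commands": [[[3.2,0,4.3,0,0],[3.2,0,4.3,0,0],[3.2,0,4.3,0,0],[2.8,0,4.7,0,0],[2.8,0,4.7,0,0],[2.8,0,4.7,0,0],[2.3,0,4.9,0,0],[2.3,0,4.9,0,0],[2.3,0,4.9,0,0],[0,0,0,0,0]]]}}

```text
time: 7.23
tool_pos: [0.5365, 0.0215, 0.1742]
tool_rot: [180.0, -0.1, -173.5]
contact_force: [-0.8, 0.3, -0.9]
grip_width: 0.0001
gripper_force: 0.0
```

```bash
python3 - <<'E'
import lid,cv2
d=lid.main()
cv2.imwrite('pics/s2.png',cv2.resize(d['image'][20:300,150:430,::-1],None,fx=2,fy=2))
E
```

```text
0.12 59 [0.0759 0.0996 0.103  0.105  0.1088]
0.14 920 [0.0279 0.0567 0.0731 0.0892 0.102 ]
0.16 1147 [-0.0515 -0.0128  0.0033  0.0217  0.0409]
0.18 765 [-0.0667 -0.0527 -0.043  -0.0321 -0.0209]
tcp m [-0.0278  0.0017  0.1749] [-0.2176 -0.3188 -0.2284]
```

View pics/s2.png

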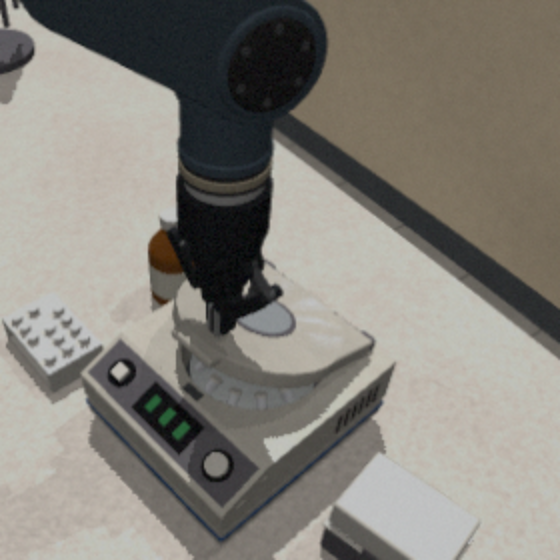

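The fingertips (220,325) rest on the lid near its front, with the lid about 18° open. I continue down along the arc.

Request:
{"method": "arm_command", "body": {"commands": [[[1.7,0,5,0,0],[1.7,0,5,0,0],[1.7,0,5,0,0],[1.2,0,5,0,0],[1.2,0,5,0,0],[1.2,0,5,0,0],[0.6,0,5,0,0],[0.6,0,5,0,0],[0.6,0,5,0,0],[0,0,2,0,0],[0,0,0,0,0]]]}}

```text
time: 8.25
tool_pos: [0.5259, 0.0201, 0.1276]
tool_rot: [180.0, -0.2, -173.5]
contact_force: [0.5, 0.3, -0.0]
grip_width: -0.0001
gripper_force: 0.0
```

Request:
{"method": "arm_command", "body": {"commands": [[[0,0,1,0,0],[0,0,1,0,0],[0,0,0,0,0]]]}}

```text
time: 8.5
tool_pos: [0.5259, 0.0202, 0.127]
tool_rot: [180.0, -0.1, -173.4]
contact_force: [-2.1, -0.5, 5.4]
grip_width: 0.0003
gripper_force: 3.0
```

Request:
{"method": "arm_command", "body": {"commands": [[[0,0,1,0,0],[0,0,1,0,0],[0,0,0,0,0],[0,0,0,0,0],[0,0,0,0,0],[0,0,0,0,0]]]}}

```text
time: 9.0
tool_pos: [0.5259, 0.0202, 0.1268]
tool_rot: [-180.0, -0.1, -173.4]
contact_force: [-4.9, -0.1, 19.4]
grip_width: -0.0001
gripper_force: 9.4
```

The lid is on its stop: force rose to 19 N with z unchanged at 127 mm. I lift and move over the short-spin key.

Request:
{"method": "arm_command", "body": {"commands": [[[0,0,-5,0,0],[0,0,-15,0,0],[0,0,-20,0,0],[0,0,-15,0,0],[17,-19,0,0,0],[17,-19,0,0,0],[17,-19,0,0,0],[17,-19,0,0,0],[0,0,0,0,0],[0,0,0,0,0]]]}}

```text
time: 9.83
tool_pos: [0.4672, -0.0637, 0.1795]
tool_rot: [180.0, -0.1, -173.6]
contact_force: [0.4, 0.1, -0.7]
grip_width: 0.0
gripper_force: 0.0
```

```bash
python3 - <<'E'
import lid,cv2
from h import *
d=lid.main()
p=proj(d,[robot.observe()['tool_pos'],[.475,-.0618,.1005]]); print(p)
t=cam('top')
for c,e in(('side',d),('top',t)):
    for n in('short_key_top','release_key_top'):
        r=robot.place_of(n,c); r and print(c,n,r[0]['confidence'],(world(e,r[0]['point'],.1005)-lid.O)@lid.R)
cv2.imwrite('pics/s3.png',np.hstack([cv2.resize(e['image'][a:a+180,b:b+180,::-1],None,fx=2.2,fy=2.2) for e,a,b in((d,140,170),(t,110,190))]))
E
```

```text
0.12 1851 [-0.0162  0.0249  0.0575  0.0827  0.104 ]
0.14 157 [-0.0026  0.026   0.0439  0.0693  0.1023]
tcp m [-0.1056 -0.0746  0.1795] [ 0.7474  0.8719 -0.1982]
[[257.0525 230.3635]
 [259.1845 251.6901]]
side short_key_top 0.59 [-0.1036 -0.0715  0.1005]
side release_key_top 0.38 [-0.0973  0.0819  0.1005]
top release_key_top 0.52 [-0.1047  0.0797  0.1005]
```

View pics/s3.png

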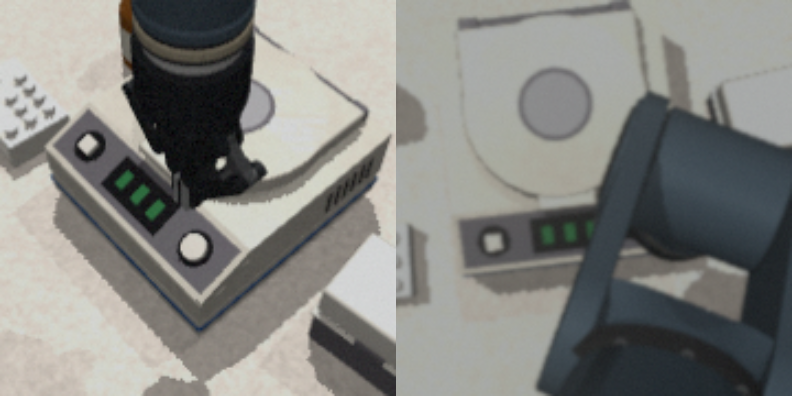

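The lid is flat and shut. The key centre sits at crop (195,248), about pixel (259,252), which matches the model. I lower onto it.

Request:
{"method": "arm_command", "body": {"commands": [[[3,0,16,0,0],[0,0,16,0,0],[0,0,16,0,0],[0,0,14,0,0],[0,0,8,0,0],[0,0,4,0,0],[0,0,0,0,0],[0,0,0,0,0]]]}}

```text
time: 10.85
tool_pos: [0.4654, -0.0634, 0.1057]
tool_rot: [-180.0, 0.0, -173.4]
contact_force: [-0.0, 0.3, 1.1]
grip_width: 0.0004
gripper_force: 0.0
```

Request:
{"method": "arm_command", "body": {"commands": [[[0,0,1.5,0,0],[0,0,1.5,0,0],[0,0,1,0,0],[0,0,0,0,0]]]}}

```text
time: 11.18
tool_pos: [0.4651, -0.0635, 0.1017]
tool_rot: [-180.0, 0.0, -173.5]
contact_force: [-0.9, -0.2, -0.4]
grip_width: 0.0001
gripper_force: 0.0
```

Request:
{"method": "arm_command", "body": {"commands": [[[-0.4,0,0.9,0,0],[-0.4,0,0.9,0,0],[-0.4,0,0.9,0,0],[0,0,0,0,0],[0,0,0,0,0]]]}}

```text
time: 11.6
tool_pos: [0.4663, -0.0634, 0.0989]
tool_rot: [-180.0, 0.0, -173.5]
contact_force: [-1.3, -0.2, 2.4]
grip_width: -0.0003
gripper_force: 1.6
```

Request:
{"method": "arm_command", "body": {"commands": [[[-0.4,0,0.9,0,0],[-0.4,0,0.9,0,0],[0,0,0,0,0],[0,0,0,0,0],[0,0,0,0,0]]]}}

```text
time: 12.02
tool_pos: [0.4671, -0.0633, 0.0971]
tool_rot: [-180.0, 0.0, -173.5]
contact_force: [-1.2, -0.5, 4.2]
grip_width: 0.0001
gripper_force: 2.4
```

Request:
{"method": "arm_command", "body": {"commands": [[[-0.4,0,0.9,0,0],[-0.4,0,0.9,0,0],[0,0,0,0,0],[0,0,0,0,0],[0,0,0,0,0]]]}}

```text
time: 12.43
tool_pos: [0.4674, -0.0633, 0.0963]
tool_rot: [-180.0, -0.0, -173.4]
contact_force: [-4.7, -0.8, 15.3]
grip_width: 0.0002
gripper_force: 8.1
```

Request:
{"method": "arm_command", "body": {"commands": [[[0,0,1,0,0],[0,0,1,0,0],[0,0,0,0,0],[0,0,0,0,0],[0,0,0,0,0]]]}}

```text
time: 12.85
tool_pos: [0.4675, -0.0633, 0.0959]
tool_rot: [-179.9, 0.0, -173.4]
contact_force: [-7.5, 0.0, 30.6]
grip_width: -0.0002
gripper_force: 15.5
```

The spring force rose from 2.4 to 4.2 N and then hit a hard stop after about 4 mm of travel, so the key is fully in and held. I hand in.

```bash
python3 -c "
from workcell import robot
o=robot.observe();print(o['tool_pos'],o['contact_force']);print(robot.sign_off())"
```

```text
[ 0.46746541 -0.06330822  0.09590349] [-7.51083251e+00  7.99429315e-03  3.06025003e+01]
the job is handed in; nothing more can be done
None
```

The lid was pushed gently shut onto its stop, the short-spin key is pressed fully in and held at about 30 N, and the job is handed in at about 13 s; no verdict was returned.

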